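# Swing the sanding jig's arm to the index by tilting its table

## Robot

A 6-joint arm with a two-finger parallel gripper is mounted at the origin on the work surface. World frame = base frame: x ahead of the robot, y to its left, z up, the work surface at z = 0. Lengths are in mm, angles in rad, forces in N, time in s.
With the tool pointing down it reaches from about 325 to 900 mm from the base axis. Payload 6.1 kg.
Tool frame: the origin (TCP) lies at the very end of the fingers, on their centre line; the grasp point (between the pads) lies 19 mm behind it (manip.tcp_to_grasp is the distance from the TCP to the grasp point, in mm); z points along the fingers, y is the line along which they close (so a half turn about z gives the same grasp; the last joint's range is limited). The gripper opens to 87 mm and grips with 3 to 60 N. Pads are 19 mm wide; open, the fingers measure 117 mm over their backs; the gripper's body (75 mm by 190 mm) begins 51 mm behind the grasp point.
Start: joints at [-0.126, 0.22, 1.526, -0, 1.395, -0.126], TCP at [624.993, -0.003, 222.538] pointing down, gripper open.
Joint ranges: [-2.98, 2.98], [-0.91, 2.08], [0.09, 2.57], [-1.24, 4.39], [0.2, 2.65], [-2.68, 2.68]. Speed limits (rad/s): [2.57, 2.57, 3.01, 3.14, 3.14, 3.14].

## Interface

Orientations are given as a unit quaternion [x, y, z, w].
In Python, from bench import manip gives the robot as it stands. The module is installed in compiled form; this text tells all that it offers.
- The arm moves only by the tool apply_moves, never from a script. Its argument "motion" is a list of rows, each an object with "delta_pos": the shift along the world's x, y, z each as a share of 20 mm, from -1 to 1, a list of three; "twist": the turn, a rotation vector about the world's x, y, z each as a share of 0.12 rad, from -1 to 1, a list of three; "hand": the opening, from -1 (shut) to 1 (fully open). In form: [{"delta_pos": [tx, ty, tz], "twist": [wx, wy, wz], "hand": hand}, ...]. A call has 1 to 5 rows; each row shifts and turns the commanded pose from where the row before left it; what a row does not reach is not made up. A row lasts 1/8 s, in which the tool goes at most 62.5 mm and 10.7 degrees, less where a joint would pass 70% of its speed; a pose out of reach is approached as far as the arm can. A call with a number of a shift or a turn outside -1 to 1 is refused whole. A call with a gripper value outside its range is refused whole. The fingers move at their own pace and stop on an object; "force" is the grip in N (left out, the last holds). Time passes only in rows, so rows that do not move let the fingers close. It gives the time, the measured TCP pose, the force, the opening and the grip force at its end, in the units of the state.
- manip.sense(): the state, without advancing time (a new reading comes with each control period).
- manip.grab_frame(name): name is "scene" or "side" or "wrist"; returns (picture, depth): 384x512x3 uint8, blue, green, red; 384x512 float32, mm along the optical axis (not along the pixel's ray), 0 where there is no reading.
- manip.camera_model(name): a dict with "mtx" (3x3 intrinsics, pixels), "rvec" (rotation vector, rad) and "tvec" (3), from world to camera coordinates, as OpenCV has them. Camera axes: x right, y down, z forward; pixel columns grow to the right and rows downward; lengths in mm; the calibration is good to about 2 mm. A picture is of the moment at which its call begins: read the wrist's pose just before it. camera_model takes no time and is no camera call; for the wrist camera it gives the pose at the moment of the call.
- manip.close_job(): hands the job in; it is judged then, once.
The state is a dict: "t": time; "joint_pos": joint angles; "qvel": joint speeds; "joint_efforts": joint torques, N m; "ee_pos": TCP position; "tcp_rot": TCP orientation; "wrist_force": force on the tool from outside, world axes, zero at the start; "ft_torque": the same for the moment, N m; "opening": finger opening in mm; "grip_force": force on a finger pad.
Only numpy, scipy, OpenCV 4.12 (cv2) and the standard library are available. Lean on these libraries where they do the work, as an engineer would, in place of code of your own. Each camera call takes 0.05 s, during which the arm holds its last target. There are 200 camera calls.

## Task

Work the green lever with the black ball knob to tilt the jig's table, so that the heavy swing arm carrying the wet-glued wooden blank swings over to the index post, and bring it to rest there with its pointer in line with the post and keep it at rest for a few seconds. Do not touch the table, the arm or the blank and never let the arm run against its end stops; when done, let the lever go upright and take the hand away. Leave the ear muffs, the glue bottle and the sanding block where they are.

Things in the scene. Friction and masses are not known exactly. Their poses are not given: they have to be found in the camera images.
- jig: green cast base of the swing jig, fixed to the bench, 520 x 160 mm plus the lever's foot; origin under its middle on the bench, x points from the lever to the far end, y to the left seen from the lever, z up
- tilt_table: flat steel table, 460 x 400 x 16 mm, top 100 mm above the bench, on trunnions along the jig's x axis; with all it carries (swing arm, blank, counterweight, index post). Only the lever tilts it. Origin on the tilt axis, 62 mm above the bench over the jig's origin
- swing_arm (a joint): angle of the swing arm about its pivot, rad: 0 points along the jig's +x, positive to its +y. End stops (two rubber posts) at -0.85 and 0.85: keep it inside -0.80 to 0.80. Heavy, turns almost freely: inertia 0.040 kg m2, unbalance 0.049 kg m, friction 0.003 N m. Runs downhill: angular acceleration about 1.0 rad/s2 per rad of lever x cos(arm angle) (0.65 to 1.4); friction slows it by 0.075 rad/s2
- pointer (a point): tip of the steel pointer at the arm's outer end, 280 mm from the pivot, 130 mm above the bench
- index_mark (a point): the mark, 130 mm above the bench: 280 mm from the pivot in the direction of the index post (steel, 12 mm thick, 85 mm high with a 22 mm ball on top, clamped on the table 305 mm from the pivot, just outside the pointer's path). The pointer's tip meets it when the arm is in line
- pivot (a point): point on the swing arm's pivot axis (square to the table, 50 mm from the jig's origin towards the lever), 130 mm above the bench. The arm carries a 90 x 130 x 55 mm wooden blank with clamp (nominally 0.7 kg) 180 mm ahead of the pivot and a 1.0 kg round counterweight 100 mm behind
- lever (a joint): angle of the upright lever about the jig's x axis, rad; 0 upright, positive leans to the jig's +y, range -0.45 to 0.45. Tilts the table by 1/12 of its angle; positive lowers the +y side, which drives the arm to +y (growing arm angle). A spring brings lever and table back to upright and level when let go: 2.8 N m per rad, 7 N at the knob at 0.4 rad; level, a resting arm stays
- knob (a point): centre of the black ball knob, 40 mm diameter, on top of the lever, 150 mm from the lever's pivot, 220 mm above the bench when upright; it can be gripped from above
- lever_pivot (a point): the lever's pivot, 310 mm from the jig's origin in its -x direction, 70 mm above the bench
- earmuffs: bystander: yellow and black ear muffs, about 160 x 130 x 76 mm; origin under the cups
- glue: bystander: white glue bottle, 60 mm diameter, 150 mm high; origin under its centre
- sanding_block: bystander: cork sanding block 110 x 65 x 30 mm; origin under its centre

How it is judged:
By the outcome, as a careful person would: the job done as asked, in the order asked, and still so for the second after the job is handed in, with the robot touching nothing.
It also fails if it takes over 45 s, if anything falls off the work surface, if the arm or the gripper's body presses on something with over 40 N, if the wrist force passes 120 N, or if a joint passes its speed limit or range.

## Working session

There is one attempt and no reset: what is moved stays moved. The work goes in short steps, Python scripts to look and compute and a tool call to move; the robot and the scene stay as the last step left them, time stands still between calls to the robot, and variables do not carry over. Pictures are saved under pics/ and viewed, at most 10 in all, crops included, and the job is handed in when it is done.

Besides the shell and the picture viewer there is one more tool, called after "Request:" as a command line: name --argument value ..., lists and objects as JSON in quotes. apply_moves: Moves the arm, as the interface text tells. Its arguments: {"type":"object","properties":{"motion":{"type":"array","items":{"type":"object","properties":{"delta_pos":{"type":"array","items":{"type":"number"}},"twist":{"type":"array","items":{"type":"number"}},"hand":{"type":"number"}}}},"force":{"type":"number"}},"required":["motion"]}

```bash
mkdir -p pics
cat > h.py <<'E'
import numpy as np, cv2
from bench import manip
def cam(n):
    m=manip.camera_model(n); R=cv2.Rodrigues(np.array(m['rvec'],float))[0]
    return np.array(m['mtx'],float),R,np.array(m['tvec'],float).ravel()
def pts(n,depth):
    K,R,t=cam(n); v,u=np.mgrid[:384,:512]
    c=np.stack([(u-K[0,2])/K[0,0]*depth,(v-K[1,2])/K[1,1]*depth,depth],-1)
    return (c-t)@R
E
python3 - <<'E'
from h import *
for n in('scene','side'):
    p,d=manip.grab_frame(n); cv2.imwrite(f'pics/{n}0.png',p); np.savez(f'{n}0.npz',p=p,d=d)
    K,R,t=cam(n); print(n,K[0,0],-R.T@t,R[2])
print(manip.sense())
E
```

```text
scene 354.70348996519925 [1069.34767888  887.18348777 1106.64038446] [-0.3917678  -0.62174154 -0.67820015]
side 379.8205047393609 [ 341.96007016 -866.40113875 1178.54733143] [ 0.13511726  0.63077712 -0.76410964]
{'t': 0.1, 'joint_pos': array([-1.26138799e-01,  2.21135255e-01,  1.52748011e+00,  1.87358549e-07,
        1.39472978e+00, -1.26085253e-01]), 'qvel': array([-0.00072695, -0.00157253, -0.00201057,  0.00167034,  0.00115534,
        0.00035715]), 'joint_efforts': array([ 7.49785686e-04, -4.95945239e+01, -3.88519800e+01,  7.01414770e-02,
        5.15591155e-02, -7.55870246e-05]), 'ee_pos': array([6.24440376e+02, 4.29541188e-02, 2.21562888e+02]), 'tcp_rot': array([ 7.07125453e-01,  7.07087566e-01, -5.36674645e-04, -6.92668184e-04]), 'wrist_force': array([-0.73815839, -0.22557352,  0.50710004]), 'ft_torque': array([ 0.01324348,  0.06715311, -0.02320978]), 'grip_force': 0.0, 'opening': 86.88550136015388}
```

View pics/scene0.png

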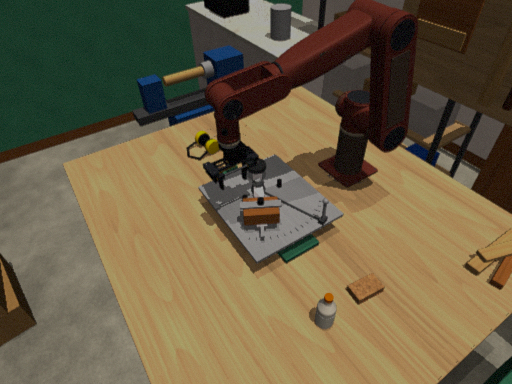

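View pics/side0.png

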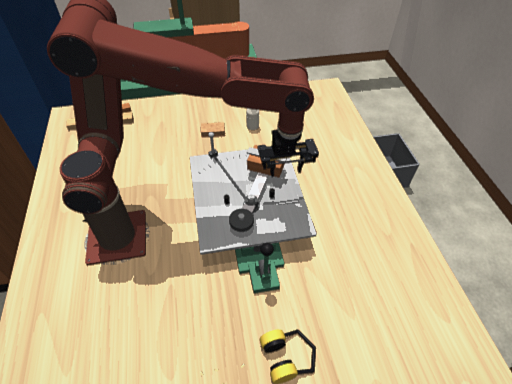

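The side view shows the lever knob at (267,248), the pivot at about (250,200), the index post's ball at about (213,136) and the blank at (265,162). The scene view shows the post at (325,205) and the blank at (261,210).

Run:
```python
from h import *
S={}
for n in('scene','side'):
    z=np.load(n+'0.npz'); P=pts(n,z['d']); p=z['p'].astype(int); S[n]=(P,p)
    b,g,r=p[...,0],p[...,1],p[...,2]
    m=(abs(P[...,2]-100)<7)&(abs(r-g)<25)&(abs(b-g)<25)&(P[...,0]>300)
    lab=cv2.connectedComponentsWithStats(m.astype(np.uint8))
    k=1+lab[2][1:,4].argmax(); q=P[lab[1]==k]
    print(n,'table',len(q),cv2.minAreaRect(q[:,:2].astype(np.float32)),q[:,2].mean())
    mg=(g>r+25)&(g>b+5)&(abs(P[...,0]-550)<400)&(P[...,2]>10)&(P[...,2]<200)&(z['d']>0)
    print('green',P[mg].mean(0) if mg.any() else 0)
P,p=S['side']
print('knob',P[242:256,260:276:3][...,:].reshape(-1,6,3)[::3].round().tolist())
for u,v in((267,247),):
    K,R,t=cam('side'); d=R.T@np.array([(u-K[0,2])/K[0,0],(v-K[1,2])/K[1,1],1]); c=-R.T@t; print('knobray220',c+d*(220-c[2])/d[2])
# high points: z in 112..260 map
for n in S:
    P,p=S[n]
    crop=p[120:300,170:350] if n=='side' else p[140:270,190:350]
    cv2.imwrite(f'pics/{n}crop.png',cv2.resize(crop.astype(np.uint8),None,fx=(3.3 if n=='side' else 4.6),fy=(3.3 if n=='side' else 4.6),interpolation=cv2.INTER_CUBIC))
```

```text
scene table 6198 ((498.73321533203125, 42.811798095703125), (463.25390625, 399.85955810546875), 89.62965393066406) 98.4964101190957
green [  563.27955327 -2041.49316924    97.49791761]
side table 7823 ((498.5438537597656, 38.6146240234375), (396.86956787109375, 465.7016296386719), 0.002614076714962721) 97.66877341868599
green [ 491.60313362 -240.74120925   28.15302582]
knob [[[499.0, -185.0, 97.0], [509.0, -187.0, 96.0], [520.0, -188.0, 94.0], [530.0, -187.0, 91.0], [540.0, -189.0, 91.0], [550.0, -191.0, 90.0]], [[498.0, -191.0, 87.0], [486.0, -284.0, 235.0], [494.0, -288.0, 238.0], [503.0, -289.0, 238.0], [543.0, -184.0, 64.0], [553.0, -185.0, 62.0]], [[477.0, -287.0, 225.0], [484.0, -295.0, 236.0], [492.0, -297.0, 237.0], [501.0, -298.0, 236.0], [511.0, -294.0, 227.0], [555.0, -182.0, 38.0]], [[500.0, -188.0, 44.0], [483.0, -299.0, 227.0], [491.0, -302.0, 229.0], [499.0, -305.0, 231.0], [510.0, -301.0, 222.0], [554.0, -187.0, 25.0]], [[500.0, -189.0, 24.0], [482.0, -304.0, 217.0], [490.0, -309.0, 223.0], [499.0, -309.0, 222.0], [542.0, -196.0, 23.0], [552.0, -198.0, 23.0]]]
knobray220 [ 498.3770406  -283.89321672  220.        ]
```

View pics/sidecrop.png

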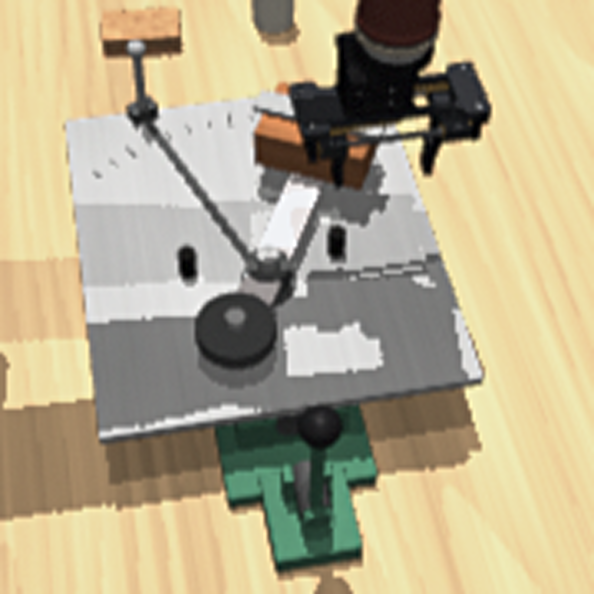

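View pics/scenecrop.png

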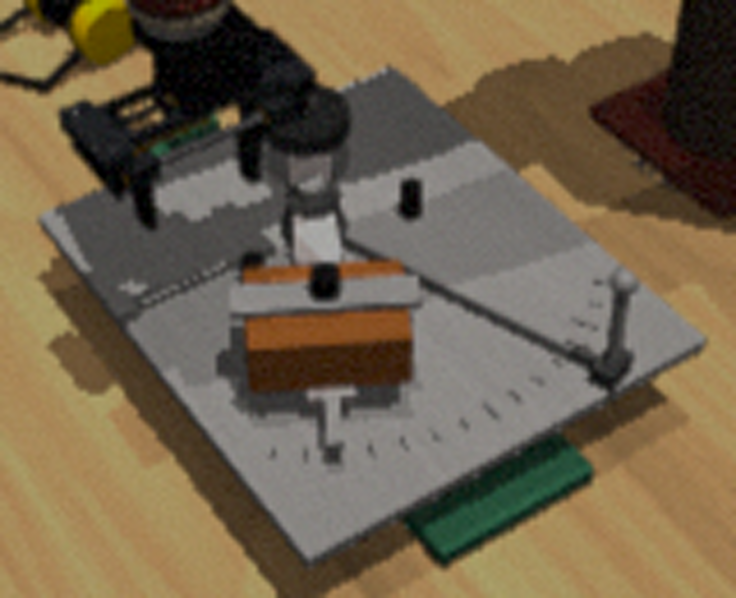

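Crops: in the scene picture the pointer tip is at about (262,238), the post's ball at (325,201) and the clamp knob at (260,201). The side picture has the ball at (211.5,134) and the pivot cap at (251,199). Next I'll work out exact geometry.

```bash
cat >> h.py <<'E'
def ray(n,u,v,z):
    K,R,t=cam(n); d=R.T@np.array([(u-K[0,2])/K[0,0],(v-K[1,2])/K[1,1],1]); c=-R.T@t
    return c+d*(z-c[2])/d[2]
def tri(u1,u2):
    M=[np.array((lambda K,R,t:K@np.c_[R,t])(*cam(n))) for n in('scene','side')]
    X=cv2.triangulatePoints(M[0],M[1],np.array(u1,float),np.array(u2,float)).ravel(); return X[:3]/X[3]
def blank(p,P):
    h=cv2.cvtColor(p,cv2.COLOR_BGR2HSV)
    m=(h[...,0]<16)&(h[...,1]>110)&(P[...,2]>110)&(P[...,2]<190)&(abs(P[...,0]-498)<230)&(abs(P[...,1]-100)<230)
    return m
E
python3 - <<'E'
from h import *
from scipy.optimize import least_squares
print('ball',tri((325.2,201.3),(211.5,134.2)))
print('tip',ray('scene',262.4,238.3,130))
print('pivot',[ray('side',251.2,199.4,z) for z in(130,150)])
P={};p={}
for n in('scene','side'):
    z=np.load(n+'0.npz');P[n]=pts(n,z['d']);p[n]=z['p']
    m=blank(p[n],P[n]);q=P[n][m];print(n,len(q),q.min(0),q.max(0))
    zt=np.percentile(q[:,2],95);T=q[q[:,2]>zt-8];print('top',zt,len(T),T.mean(0),cv2.minAreaRect(T[:,:2].astype(np.float32)))
# knob sphere
Q=P['side'];g=p['side'].max(2)
m=(abs(Q[...,0]-497)<30)&(abs(Q[...,1]+295)<35)&(Q[...,2]>207)&(Q[...,2]<250)&(g<90);q=Q[m]
r=least_squares(lambda c:np.linalg.norm(q-c,axis=1)-20,q.mean(0)-[0,0,10],loss='soft_l1');print('knob',len(q),r.x,abs(r.fun).mean())
# counterweight (dark, high) 
m=(abs(Q[...,0]-498)<150)&(abs(Q[...,1]+80)<100)&(Q[...,2]>125)&(g<90);q=Q[m];print('cw',len(q),cv2.minEnclosingCircle(q[:,:2].astype(np.float32)),np.median(q[:,2]))
E
```

```text
ball [396.65848556 260.03511625 207.59533018]
tip [639.03960881 220.21766422 130.        ]
pivot [array([499.56191016, -24.77793503, 130.        ]), array([496.55581143, -40.8310626 , 150.        ])]
scene 600 [414.98248736   5.25207919 119.92710235] [662.4134755  199.79672293 189.94128207]
top 189.0117900027059 341 [593.78264543 141.61121362 186.63468118] ((586.3343505859375, 129.5977020263672), (91.169677734375, 127.70108032226562), 60.066036224365234)
side 335 [510.82734188  55.49150981 139.05802023] [644.40994131 192.63306829 189.78569831]
top 187.99893006176652 131 [553.87276359 111.35103132 185.46873287] ((585.6257934570312, 122.42964935302734), (91.6892318725586, 126.17706298828125), 59.91270065307617)
knob 141 [ 495.77089561 -289.10542329  217.76143137] 1.0982757480059682
cw 5034 ((498.04345703125, -43.10137939453125), 151.42752075195312) 559.3510903038857
```

```bash
cat >> h.py <<'E'
import json,os
PV=np.array([497.,-30.]); TGT=0.333
def look(save=None):
    t=manip.sense()['t']; p,d=manip.grab_frame('scene'); P=pts('scene',d); q=P[blank(p,P)]
    if save: cv2.imwrite(save,p)
    zt=np.percentile(q[:,2],90); T=q[q[:,2]>zt-7][:,:2].astype(np.float32)
    T=T[np.linalg.norm(T-np.median(T,0),axis=1)<110]
    (cx,cy),wh,th=cv2.minAreaRect(T); a=-np.arctan2(cx-PV[0],cy-PV[1])
    o=[np.deg2rad(th+k*90) for k in range(-3,4)]; o=min(o,key=lambda x:abs(x-a))
    L=json.load(open('log.json')) if os.path.exists('log.json') else []
    v=[(round((a-b[1])/(t-b[0]),3),round((o-b[2])/(t-b[0]),3)) for b in L[-2:]]
    L.append([float(t),float(a),float(o)]); json.dump(L,open('log.json','w'))
    s=manip.sense(); print(f't {t:.3f} a {a:.3f} o {o:.3f} wh {np.round(wh)} z {zt:.0f} v(prev2,prev1) {v} tcp {np.round(s["ee_pos"],1)} F {np.round(s["wrist_force"],1)} grip {s["grip_force"]:.1f} op {s["opening"]:.1f}')
E
python3 -c "from h import *;look()"
```

```text
t 0.100 a -0.506 o -0.541 wh [ 91. 128.] z 188 v(prev2,prev1) [] tcp [6.245e+02 1.000e-01 2.217e+02] F [ 0.2 -0.5 -0.1] grip 0.0 op 87.1
```

Request:
apply_moves --motion '[{"delta_pos": [0,-1,1],"twist": [0,0,0],"hand": 1},{"delta_pos": [-0.4,-1,1],"twist": [0,0,0],"hand": 1},{"delta_pos": [-0.4,-1,1],"twist": [0,0,0],"hand": 1},{"delta_pos": [-0.5,-1,0],"twist": [0,0,0],"hand": 1},{"delta_pos": [-0.5,-1,0],"twist": [0,0,0],"hand": 1}]'

```text
t: 0.78
ee_pos: [588.0, -101.7, 282.5]
tcp_rot: [0.707, 0.707, -0.0, 0.0]
wrist_force: [0.8, -0.1, -0.3]
opening: 87.1
grip_force: 0.0
```

Request:
apply_moves --motion '[{"delta_pos": [-0.5,-1,0],"twist": [0,0,0],"hand": 1},{"delta_pos": [-0.5,-1,0],"twist": [0,0,0],"hand": 1},{"delta_pos": [-0.5,-1,0],"twist": [0,0,0],"hand": 1},{"delta_pos": [-0.5,-1,0],"twist": [0,0,0],"hand": 1},{"delta_pos": [-0.5,-1,0],"twist": [0,0,0],"hand": 1}]'

```text
t: 1.4
ee_pos: [537.4, -201.1, 281.2]
tcp_rot: [0.707, 0.707, -0.0, -0.001]
wrist_force: [0.4, 0.0, -0.2]
opening: 87.1
grip_force: 0.0
```

Request:
apply_moves --motion '[{"delta_pos": [-0.5,-1,0],"twist": [0,0,0],"hand": 1},{"delta_pos": [-0.5,-1,0],"twist": [0,0,0],"hand": 1},{"delta_pos": [-0.5,-1,0],"twist": [0,0,0],"hand": 1},{"delta_pos": [-0.5,-1,0],"twist": [0,0,0],"hand": 1},{"delta_pos": [-0.1,-0.45,0],"twist": [0,0,0],"hand": 1}]'

```text
t: 2.02
ee_pos: [495.5, -290.1, 281.4]
tcp_rot: [0.708, 0.706, -0.0, -0.001]
wrist_force: [1.1, -0.4, -0.2]
opening: 87.3
grip_force: 0.0
```

Request:
apply_moves --motion '[{"delta_pos": [0,0,-1],"twist": [0,0,0],"hand": 1},{"delta_pos": [0,0,-1],"twist": [0,0,0],"hand": 1},{"delta_pos": [0,0,-1],"twist": [0,0,0],"hand": 1},{"delta_pos": [0,0,-1],"twist": [0,0,0],"hand": 1},{"delta_pos": [0,0,0],"twist": [0,0,0],"hand": 0.2}]'

```text
t: 2.65
ee_pos: [495.9, -287.7, 199.7]
tcp_rot: [0.707, 0.707, -0.0, -0.002]
wrist_force: [-0.0, 0.9, 0.3]
opening: 82.9
grip_force: 0.0
```

Request:
apply_moves --motion '[{"delta_pos": [0,0,0],"twist": [0,0,0],"hand": -1},{"delta_pos": [0,0,0],"twist": [0,0,0],"hand": -1},{"delta_pos": [0,0,0],"twist": [0,0,0],"hand": -1},{"delta_pos": [0,0,0],"twist": [0,0,0],"hand": -1}]' --force 20

```text
t: 3.15
ee_pos: [497.2, -289.2, 203.1]
tcp_rot: [0.707, 0.707, 0.0, 0.0]
wrist_force: [0.1, -0.5, -0.8]
opening: 45.1
grip_force: 0.0
```

```bash
python3 -c "from h import *;look()"
```

```text
t 3.150 a -0.509 o -0.531 wh [ 91. 128.] z 189 v(prev2,prev1) [(np.float64(-0.001), np.float64(0.003))] tcp [ 497.1 -289.1  202.9] F [-0.9  0.5  0.9] grip 0.5 op 41.1
```

Request:
apply_moves --motion '[{"delta_pos": [0,0,0],"twist": [0,0,0],"hand": -1},{"delta_pos": [-0.75,0,-0.05],"twist": [0,0,0],"hand": -1},{"delta_pos": [-0.75,0,-0.1],"twist": [0,0,0],"hand": -1},{"delta_pos": [-0.75,0,-0.2],"twist": [0,0,0],"hand": -1},{"delta_pos": [0,0,0],"twist": [0,0,0],"hand": -1}]'

```text
t: 3.82
ee_pos: [453.3, -289.2, 197.5]
tcp_rot: [0.707, 0.707, 0.001, 0.002]
wrist_force: [4.2, 1.9, 6.1]
opening: 39.1
grip_force: 20.0
```

```bash
python3 -c "from h import *;look()"
```

```text
t 3.825 a -0.489 o -0.517 wh [ 93. 129.] z 189 v(prev2,prev1) [(np.float64(0.005), np.float64(0.006)), (np.float64(0.03), np.float64(0.02))] tcp [ 453.4 -289.2  197.5] F [2.3 3.3 5.8] grip 20.0 op 38.5
```

Request:
apply_moves --motion '[{"delta_pos": [0,0,0],"twist": [0,0,0],"hand": -1},{"delta_pos": [0,0,0],"twist": [0,0,0],"hand": -1},{"delta_pos": [0,0,0],"twist": [0,0,0],"hand": -1},{"delta_pos": [0,0,0],"twist": [0,0,0],"hand": -1}]'

```text
t: 4.38
ee_pos: [453.7, -289.1, 197.6]
tcp_rot: [0.707, 0.707, 0.001, 0.002]
wrist_force: [2.5, 2.3, 7.1]
opening: 38.6
grip_force: 20.0
```

```bash
python3 -c "from h import *;look()"
```

```text
t 4.375 a -0.441 o -0.440 wh [ 97. 128.] z 189 v(prev2,prev1) [(np.float64(0.055), np.float64(0.074)), (np.float64(0.087), np.float64(0.14))] tcp [ 453.7 -289.2  197.6] F [3.7 3.2 6.3] grip 20.0 op 39.0
```

Request:
apply_moves --motion '[{"delta_pos": [0,0,0],"twist": [0,0,0],"hand": -1},{"delta_pos": [0,0,0],"twist": [0,0,0],"hand": -1},{"delta_pos": [0,0,0],"twist": [0,0,0],"hand": -1},{"delta_pos": [0,0,0],"twist": [0,0,0],"hand": -1},{"delta_pos": [0,0,0],"twist": [0,0,0],"hand": -1}]'

```text
t: 5.05
ee_pos: [453.6, -289.2, 197.6]
tcp_rot: [0.707, 0.707, 0.001, 0.002]
wrist_force: [3.6, 1.9, 6.8]
opening: 39.0
grip_force: 20.0
```

```bash
python3 -c "from h import *;look()"
```

```text
t 5.050 a -0.293 o -0.337 wh [ 92. 128.] z 189 v(prev2,prev1) [(np.float64(0.16), np.float64(0.147)), (np.float64(0.22), np.float64(0.153))] tcp [ 453.7 -289.1  197.6] F [4.4 2.6 6.5] grip 20.0 op 39.0
```

Request:
apply_moves --motion '[{"delta_pos": [0,0,0],"twist": [0,0,0],"hand": -1},{"delta_pos": [0,0,0],"twist": [0,0,0],"hand": -1},{"delta_pos": [0,0,0],"twist": [0,0,0],"hand": -1},{"delta_pos": [0.75,0,0.2],"twist": [0,0,0],"hand": -1},{"delta_pos": [0.75,0,0.1],"twist": [0,0,0],"hand": -1}]'

```text
t: 5.72
ee_pos: [481.8, -289.6, 202.0]
tcp_rot: [0.707, 0.707, -0.001, -0.0]
wrist_force: [-3.1, -3.0, 2.4]
opening: 39.0
grip_force: 20.0
```

```bash
python3 -c "from h import *;look()"
```

```text
t 5.725 a -0.089 o -0.112 wh [ 94. 127.] z 189 v(prev2,prev1) [(np.float64(0.261), np.float64(0.243)), (np.float64(0.302), np.float64(0.334))] tcp [ 483.7 -289.6  202.1] F [-1.7 -1.7  4.9] grip 20.0 op 38.8
```

Request:
apply_moves --motion '[{"delta_pos": [0.75,0,0.05],"twist": [0,0,0],"hand": -1},{"delta_pos": [0.75,0,-0.05],"twist": [0,0,0],"hand": -1},{"delta_pos": [0,0,0],"twist": [0,0,0],"hand": -1},{"delta_pos": [0,0,0],"twist": [0,0,0],"hand": -1}]'

```text
t: 6.28
ee_pos: [511.9, -289.6, 201.3]
tcp_rot: [0.707, 0.707, -0.0, 0.0]
wrist_force: [-1.6, -3.8, 1.4]
opening: 38.6
grip_force: 20.0
```

```bash
python3 -c "from h import *;look()"
```

```text
t 6.275 a 0.088 o 0.110 wh [128.  89.] z 189 v(prev2,prev1) [(np.float64(0.311), np.float64(0.365)), (np.float64(0.321), np.float64(0.403))] tcp [ 511.8 -289.6  201.3] F [-2.7 -4.5  1.2] grip 20.0 op 38.9
```

Request:
apply_moves --motion '[{"delta_pos": [0.75,0,-0.1],"twist": [0,0,0],"hand": -1},{"delta_pos": [0,0,0],"twist": [0,0,0],"hand": -1},{"delta_pos": [0,0,0],"twist": [0,0,0],"hand": -1}]'

```text
t: 6.7
ee_pos: [526.2, -289.5, 199.3]
tcp_rot: [0.707, 0.707, -0.0, -0.0]
wrist_force: [-4.3, -3.7, 1.9]
opening: 39.0
grip_force: 20.0
```

```bash
python3 -c "from h import *;look()"
```

```text
t 6.700 a 0.190 o 0.225 wh [129.  91.] z 189 v(prev2,prev1) [(np.float64(0.286), np.float64(0.346)), (np.float64(0.241), np.float64(0.272))] tcp [ 526.2 -289.5  199.4] F [-3.9 -3.8  2.1] grip 20.0 op 38.9
```

Request:
apply_moves --motion '[{"delta_pos": [-0.4,0,0.05],"twist": [0,0,0],"hand": -1},{"delta_pos": [-0.4,0,0.05],"twist": [0,0,0],"hand": -1},{"delta_pos": [0,0,0],"twist": [0,0,0],"hand": -1}]'

```text
t: 7.12
ee_pos: [510.9, -288.9, 202.4]
tcp_rot: [0.707, 0.707, 0.0, 0.001]
wrist_force: [1.6, -1.9, 4.9]
opening: 38.6
grip_force: 20.0
```

```bash
python3 -c "from h import *;look('pics/m1.png')"
python3 - <<'E'
import cv2
p=cv2.imread('pics/m1.png')[140:270,190:350];cv2.imwrite('pics/m1c.png',cv2.resize(p,None,fx=4.6,fy=4.6,interpolation=cv2.INTER_CUBIC))
E
```

```text
t 7.125 a 0.254 o 0.265 wh [127.  90.] z 189 v(prev2,prev1) [(np.float64(0.195), np.float64(0.182)), (np.float64(0.15), np.float64(0.093))] tcp [ 511.1 -288.9  202.4] F [ 1.1 -2.1  5.3] grip 20.0 op 39.0
```

View pics/m1c.png

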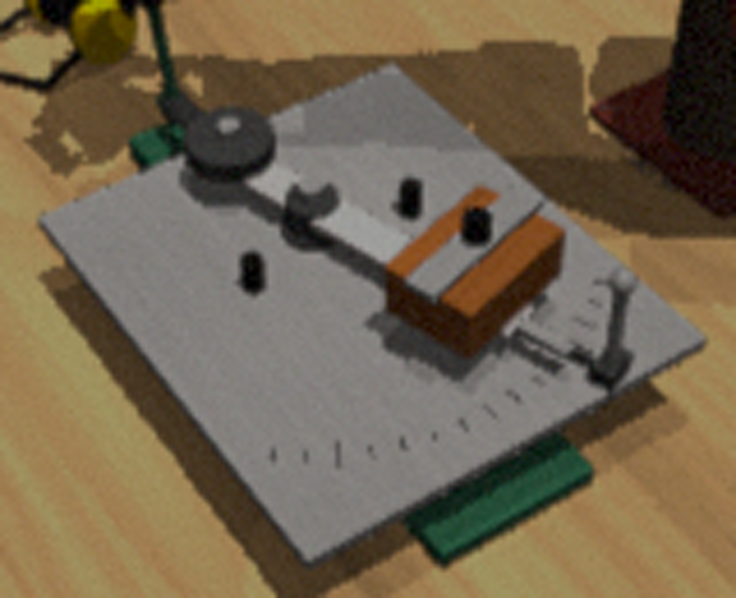

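The m1 crop shows the pointer tip at about (585,353) in the crop, just short of the post's foot at (610,365). It is still moving slowly, so I'll ease the lever to upright.

Request:
apply_moves --motion '[{"delta_pos": [-0.6,0,0],"twist": [0,0,0],"hand": -1},{"delta_pos": [0,0,0],"twist": [0,0,0],"hand": -1},{"delta_pos": [0,0,0],"twist": [0,0,0],"hand": -1}]'

```text
t: 7.55
ee_pos: [498.7, -288.6, 202.0]
tcp_rot: [0.707, 0.707, 0.0, -0.0]
wrist_force: [1.8, 0.4, 6.8]
opening: 38.9
grip_force: 20.0
```

```bash
python3 -c "from h import *;look('pics/m2.png');look()
print(ray('scene',190+585/4.6,140+353/4.6,130)-[497,-30,0], ray('scene',325.2,201.3,196)-[497,-30,0])"
```

```text
t 7.550 a 0.281 o 0.292 wh [132.  90.] z 189 v(prev2,prev1) [(np.float64(0.107), np.float64(0.079)), (np.float64(0.064), np.float64(0.066))] tcp [ 498.8 -288.6  202. ] F [ 1.6 -0.1  6.2] grip 20.0 op 38.7
t 7.600 a 0.291 o 0.295 wh [132.  89.] z 189 v(prev2,prev1) [(np.float64(0.077), np.float64(0.064)), (np.float64(0.186), np.float64(0.046))] tcp [ 498.8 -288.6  202. ] F [2.6 0.1 5.8] grip 20.0 op 39.1
[-82.21285453 280.41276382 130.        ] [-110.71959843  282.06992636  196.        ]
```

Run:
```python
from h import *
p,d=manip.grab_frame('side'); cv2.imwrite('pics/s2.png',p)
q=cv2.imread('pics/m2.png')
a=cv2.resize(p[118:188,180:280],None,fx=8,fy=8,interpolation=cv2.INTER_CUBIC)[:300]
p2=cv2.resize(p[120:190,180:280],(500,350),interpolation=cv2.INTER_CUBIC)
q2=cv2.resize(q[185:235,280:340],(300*1,250),interpolation=cv2.INTER_CUBIC)
o=np.zeros((600,500,3),np.uint8);o[:350,:]=p2;o[350:600,:300]=q2;cv2.imwrite('pics/c2.png',o)
```

```text
(no output)
```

View pics/c2.png

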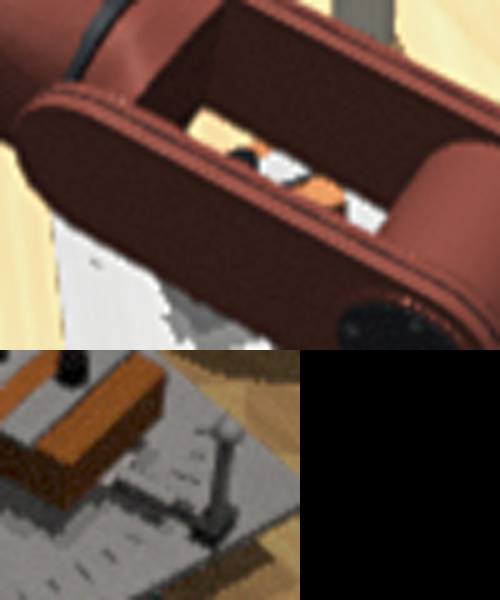

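The composite shows the side view blocked by the robot's forearm. In the scene view the ball is at (325,201) and the post's foot at (322,219). I'll measure the post from the depth of the first frames.

```bash
python3 - <<'E'
from h import *
for n in('scene','side'):
    z=np.load(n+'0.npz');P=pts(n,z['d']);q=P[(np.hypot(P[...,0]-397,P[...,1]-262)<40)&(P[...,2]>112)]
    for lo in range(112,215,12):
        k=q[(q[:,2]>=lo)&(q[:,2]<lo+12)]
        if len(k): m=np.median(k,0); print(n,lo,len(k),m.round(),round(-np.arctan2(m[0]-497,m[1]+30),3), np.hypot(m[0]-497,m[1]+30).round())
print('base tri',tri((322.6,219.3),(213.3,152.7)))
# pivot cap in depth, current scene
z,d=manip.grab_frame('scene');P=pts('scene',d);g=z.max(2)
u,v=int(190+312/4.6),int(140+197/4.6);print('cap',P[v-3:v+4:2,u-4:u+5:2].round().tolist())
cv2.imwrite('pics/m3.png',z);np.savez('m3.npz',p=z,d=d)
# pointer: points z 120..140 at radius 240..292
r=np.hypot(P[...,0]-497,P[...,1]+30);th=-np.arctan2(P[...,0]-497,P[...,1]+30)
m=(r>240)&(r<290)&(P[...,2]>118)&(P[...,2]<145)&(th<0.5)&(th>0)
for a,b in zip(r[m].round(),np.c_[th[m],P[...,2][m]].round(3)):print(a,b,end=';')
print(manip.sense()['t'])
E
python3 -c "from h import *;look()"
```

```text
scene 112 37 [400. 262. 118.] 0.319 308.0
scene 124 8 [399. 263. 127.] 0.322 309.0
scene 136 7 [399. 263. 141.] 0.322 309.0
scene 148 8 [397. 262. 152.] 0.33 309.0
scene 160 6 [398. 262. 164.] 0.326 309.0
scene 172 9 [398. 263. 177.] 0.326 310.0
scene 184 8 [397. 263. 188.] 0.329 309.0
scene 196 8 [401. 265. 205.] 0.316 311.0
scene 208 24 [398. 263. 214.] 0.326 309.0
side 112 35 [393. 254. 118.] 0.352 303.0
side 124 5 [393. 255. 129.] 0.351 303.0
side 136 6 [393. 251. 142.] 0.354 299.0
side 148 8 [395. 251. 156.] 0.349 299.0
side 160 8 [395. 254. 167.] 0.343 302.0
side 172 7 [393. 253. 179.] 0.352 302.0
side 184 7 [394. 254. 190.] 0.349 302.0
side 196 9 [394. 250. 205.] 0.352 298.0
side 208 18 [394. 253. 213.] 0.349 301.0
base tri [395.7503089  259.14580197 110.85676993]
cap [[[497.0, -62.0, 131.0], [504.0, -35.0, 155.0], [497.0, -30.0, 155.0], [489.0, -28.0, 152.0], [447.0, -77.0, 96.0]], [[506.0, -47.0, 136.0], [509.0, -26.0, 153.0], [501.0, -24.0, 151.0], [495.0, -18.0, 152.0], [480.0, -26.0, 138.0]], [[513.0, -37.0, 136.0], [509.0, -27.0, 141.0], [503.0, -21.0, 143.0], [495.0, -1
[... 622 characters left out ...]
1 130.814];254.0 [  0.269 128.265];258.0 [  0.275 129.301];263.0 [  0.271 133.409];265.0 [  0.28  133.262];267.0 [  0.296 130.93 ];270.0 [  0.307 130.332];274.0 [  0.304 133.978];277.0 [  0.318 131.977];265.0 [  0.261 131.502];267.0 [  0.27  131.518];271.0 [  0.275 132.885];274.0 [  0.281 133.587];277.0 [  0.293 132.453];278.0 [  0.309 129.773];272.0 [  0.273 128.179];275.0 [  0.276 129.998];279.0 [  0.277 132.611];281.0 [  0.296 129.168];275.0 [  0.28  123.667];279.0 [  0.284 125.251];7.75
t 7.750 a 0.288 o 0.285 wh [131.  92.] z 189 v(prev2,prev1) [(np.float64(0.034), np.float64(-0.038)), (np.float64(-0.016), np.float64(-0.066))] tcp [ 498.8 -288.5  202. ] F [1.  0.5 6.9] grip 20.0 op 38.8
```

The post sits at about 0.343 rad and the arm rests at about 0.288, so I'll give it a small nudge of about 0.055 rad.

Request:
apply_moves --motion '[{"delta_pos": [-0.75,0,-0.05],"twist": [0,0,0],"hand": -1},{"delta_pos": [-0.75,0,-0.1],"twist": [0,0,0],"hand": -1},{"delta_pos": [0,0,0],"twist": [0,0,0],"hand": -1},{"delta_pos": [0,0,0],"twist": [0,0,0],"hand": -1}]'

```text
t: 8.3
ee_pos: [468.8, -288.1, 198.8]
tcp_rot: [0.707, 0.707, 0.001, -0.0]
wrist_force: [2.6, 1.4, 5.1]
opening: 38.6
grip_force: 20.0
```

```bash
sed -i 's/TGT=0.333/TGT=0.343/' h.py
cat >> h.py <<'E'
def ptr():
    t=manip.sense()['t'];p,d=manip.grab_frame('scene');P=pts('scene',d)
    r=np.hypot(P[...,0]-497,P[...,1]+30);th=-np.arctan2(P[...,0]-497,P[...,1]+30)
    m=(r>240)&(r<288)&(P[...,2]>122)&(P[...,2]<140)&(th<0.6)&(th>0)
    print('ptr',t,np.median(th[m]).round(4),th[m].mean().round(4),m.sum())
E
python3 -c "from h import *;look();ptr()"
```

```text
t 8.300 a 0.303 o 0.315 wh [132.  90.] z 188 v(prev2,prev1) [(np.float64(0.018), np.float64(0.03)), (np.float64(0.027), np.float64(0.056))] tcp [ 468.8 -288.1  198.8] F [2.4 2.  6. ] grip 20.0 op 38.9
ptr 8.35 0.2989 0.3037 40
```

Request:
apply_moves --motion '[{"delta_pos": [0.75,0,0.1],"twist": [0,0,0],"hand": -1},{"delta_pos": [0.75,0,0.05],"twist": [0,0,0],"hand": -1},{"delta_pos": [0,0,0],"twist": [0,0,0],"hand": -1}]'

```text
t: 8.78
ee_pos: [498.8, -288.6, 200.4]
tcp_rot: [0.707, 0.707, -0.0, -0.001]
wrist_force: [-2.3, -1.2, 0.9]
opening: 38.7
grip_force: 20.0
```

```bash
python3 -c "from h import *;look();ptr()"
```

```text
t 8.775 a 0.302 o 0.351 wh [138.  91.] z 188 v(prev2,prev1) [(np.float64(0.013), np.float64(0.065)), (np.float64(-0.002), np.float64(0.075))] tcp [ 498.7 -288.6  200.4] F [-1.6 -1.3 -0.1] grip 20.0 op 39.0
ptr 8.825 0.3253 0.3274 44
```

Request:
apply_moves --motion '[{"delta_pos": [0,0,0],"twist": [0,0,0],"hand": -1},{"delta_pos": [0,0,0],"twist": [0,0,0],"hand": -1},{"delta_pos": [0,0,0],"twist": [0,0,0],"hand": -1},{"delta_pos": [0,0,0],"twist": [0,0,0],"hand": -1},{"delta_pos": [0,0,0],"twist": [0,0,0],"hand": -1}]'

```text
t: 9.5
ee_pos: [498.4, -288.6, 200.5]
tcp_rot: [0.707, 0.707, -0.0, -0.001]
wrist_force: [-2.0, -1.6, -9.2]
opening: 38.6
grip_force: 20.0
```

Run:
```python
from h import *
look('pics/m4.png');ptr();ptr();ptr()
q=cv2.imread('pics/m4.png')[190:235,275:345]
cv2.imwrite('pics/m4c.png',cv2.resize(q,None,fx=11,fy=11,interpolation=cv2.INTER_CUBIC))
K,R,t=cam('scene')
for a in(.32,.343,.36):
    print(a,[cv2.projectPoints(np.array([[497-r*np.sin(a),-30+r*np.cos(a),z]]),cv2.Rodrigues(R)[0],t,K,None)[0].ravel().round(1)for r,z in((280,130),(305,130),(305,207))])
```

```text
t 9.500 a 0.327 o 0.359 wh [130.  90.] z 188 v(prev2,prev1) [(np.float64(0.02), np.float64(0.036)), (np.float64(0.035), np.float64(0.011))] tcp [ 498.4 -288.6  200.5] F [ -2.4  -0.5 -10.3] grip 20.0 op 38.5
ptr 9.55 0.3283 0.3321 39
ptr 9.6 0.3268 0.3335 39
ptr 9.65 0.3282 0.3317 40
0.32 [array([315.8, 213.7]), array([321.6, 216.7]), array([323.8, 202. ])]
0.343 [array([316.7, 212.7]), array([322.6, 215.6]), array([324.8, 200.9])]
0.36 [array([317.3, 211.9]), array([323.3, 214.7]), array([325.5, 200. ])]
```

View pics/m4c.png

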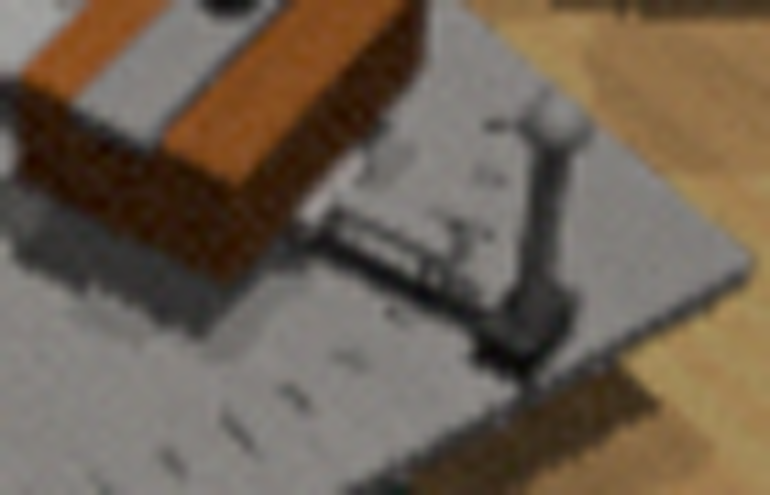

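The crop shows the pointer at rest, running from (330,215) to (465,275) towards the post's foot at (530,290). It looks nearly in line, perhaps slightly short, so I'll average a few frames.

Run:
```python
from h import *
for i in range(4): look()
D=[manip.grab_frame('scene') for _ in range(4)]
d=np.median([x[1] for x in D],0);p=np.mean([x[0] for x in D],0).astype(np.uint8);np.savez('m5.npz',p=p,d=d)
P=pts('scene',d.astype(np.float32))
X=P[...,0]-497;Y=P[...,1]+30;r=np.hypot(X,Y);th=-np.arctan2(X,Y)
m=(r>238)&(r<318)&(P[...,2]>116)&(P[...,2]<150)&(th<0.5)&(th>0.2)
for v in range(205,226):
    u=np.where(m[v])[0]
    if len(u):print(v,[(int(k),int(r[v,k]),round(float(th[v,k]),3),int(P[v,k,2]),int(p[v,k].mean())) for k in u])
```

```text
t 9.700 a 0.320 o 0.351 wh [139.  90.] z 189 v(prev2,prev1) [(np.float64(0.019), np.float64(-0.0)), (np.float64(-0.036), np.float64(-0.04))] tcp [ 498.4 -288.6  200.6] F [ -3.2  -1.4 -13. ] grip 20.0 op 38.8
t 9.750 a 0.328 o 0.355 wh [132.  89.] z 189 v(prev2,prev1) [(np.float64(0.004), np.float64(-0.013)), (np.float64(0.164), np.float64(0.092))] tcp [ 498.5 -288.6  200.6] F [ -2.3  -1.  -12.6] grip 20.0 op 38.5
t 9.800 a 0.324 o 0.348 wh [133.  89.] z 189 v(prev2,prev1) [(np.float64(0.038), np.float64(-0.032)), (np.float64(-0.088), np.float64(-0.156))] tcp [ 498.4 -288.6  200.6] F [ -2.2  -0.4 -14.1] grip 20.0 op 39.0
t 9.850 a 0.337 o 0.329 wh [130.  90.] z 189 v(prev2,prev1) [(np.float64(0.093), np.float64(-0.264)), (np.float64(0.274), np.float64(-0.373))] tcp [ 498.5 -288.6  200.6] F [ -2.9  -0.8 -14. ] grip 20.0 op 38.7
207 [(308, 239, 0.357, 133, 123)]
208 [(307, 239, 0.332, 132, 126), (308, 241, 0.346, 131, 130), (309, 244, 0.359, 130, 128), (310, 248, 0.354, 134, 128)]
209 [(307, 242, 0.313, 132, 96), (308, 245, 0.317, 134, 118), (309, 247, 0.333, 132, 123), (310, 249, 0.349
[... 1595 characters left out ...]
, 78)]
218 [(320, 299, 0.321, 118, 52), (321, 301, 0.329, 118, 34), (322, 307, 0.32, 124, 43), (323, 310, 0.328, 123, 51), (324, 312, 0.339, 122, 52), (325, 313, 0.358, 117, 40), (326, 317, 0.361, 119, 43)]
219 [(319, 298, 0.298, 119, 53), (320, 302, 0.303, 119, 52), (321, 304, 0.314, 118, 43), (322, 307, 0.32, 119, 42), (323, 311, 0.324, 120, 47), (324, 314, 0.331, 120, 43), (325, 317, 0.335, 121, 33)]
220 [(319, 300, 0.291, 116, 34), (320, 305, 0.288, 120, 45), (321, 307, 0.296, 120, 42), (322, 311, 0.302, 120, 47), (323, 314, 0.308, 121, 47), (324, 316, 0.319, 119, 42)]
221 [(321, 309, 0.293, 116, 33), (322, 313, 0.29, 120, 44), (323, 315, 0.301, 118, 46)]
222 [(323, 317, 0.292, 117, 24)]
```

Run:
```python
from h import *
from scipy.optimize import least_squares
obs=[]
for n,f in(('scene','m5'),('side','side0')):
    z=np.load(f+'.npz');P=pts(n,z['d'].astype(np.float32))
    m=(np.hypot(P[...,0]-397,P[...,1]-259)<25)&(P[...,2]>125)&(P[...,2]<190)
    for v in np.where(m.any(1))[0]:
        u=np.where(m[v])[0]
        if 2<=len(u)<=6: obs.append((n,u.mean(),v,len(u)))
print([(o[0][:2],o[1],int(o[2]),o[3]) for o in obs])
C={n:cam(n) for n in('scene','side')}
def res(x,only=None):
    o=[]
    for n,u,v,_ in obs:
        if only and n!=only: continue
        K,R,t=C[n]
        d=R.T@np.array([(u-K[0,2])/K[0,0],(v-K[1,2])/K[1,1],1]);c=-R.T@t
        k=np.array([d[1],-d[0]])/np.hypot(d[0],d[1])   # horizontal miss of ray vs vertical axis
        o.append(k@(x-c[:2]))
    return np.array(o)
x=least_squares(res,[395,259],loss='soft_l1').x
print(x,-np.arctan2(x[0]-497,x[1]+30),np.hypot(x[0]-497,x[1]+30))
# scene only with r=305
s=least_squares(lambda a:res(np.array([497-305*np.sin(a[0]),-30+305*np.cos(a[0])]),'scene')/1,[.34]).x;print('scene only',s)
```

```text
[('sc', np.float64(324.5), 206, 4), ('sc', np.float64(324.5), 207, 4), ('sc', np.float64(324.0), 208, 3), ('sc', np.float64(324.0), 209, 3), ('sc', np.float64(324.0), 210, 3), ('sc', np.float64(324.0), 211, 3), ('sc', np.float64(323.5), 212, 4), ('sc', np.float64(323.5), 213, 4), ('sc', np.float64(323.0), 214, 3), ('sc', np.float64(323.0), 215, 3), ('sc', np.float64(323.0), 216, 3), ('sc', np.float64(323.0), 217, 3), ('si', np.float64(211.0), 139, 3), ('si', np.float64(211.0), 140, 3), ('si', np.float64(211.0), 141, 3), ('si', np.float64(211.5), 142, 4), ('si', np.float64(212.0), 143, 3), ('si', np.float64(212.0), 144, 3), ('si', np.float64(212.0), 145, 3), ('si', np.float64(212.0), 146, 3), ('si', np.float64(212.0), 147, 3), ('si', np.float64(212.0), 148, 3), ('si', np.float64(212.0), 149, 3), ('si', np.float64(212.0), 150, 3)]
[394.25365815 259.42147231] 0.3411274746961569 307.11821730141094
scene only [0.35741086]
```

The pointer is about 0.01 rad short of the post, so I'll give it one very small nudge.

Request:
apply_moves --motion '[{"delta_pos": [-0.75,0,-0.1],"twist": [0,0,0],"hand": -1},{"delta_pos": [-0.75,0,-0.15],"twist": [0,0,0],"hand": -1},{"delta_pos": [0,0,0],"twist": [0,0,0],"hand": -1},{"delta_pos": [0.75,0,0.1],"twist": [0,0,0],"hand": -1},{"delta_pos": [0.75,0,0.05],"twist": [0,0,0],"hand": -1}]'

```text
t: 10.72
ee_pos: [500.1, -290.5, 203.3]
tcp_rot: [0.707, 0.707, -0.0, 0.003]
wrist_force: [-5.8, -1.9, 5.6]
opening: 38.1
grip_force: 20.0
```

Request:
apply_moves --motion '[{"delta_pos": [0,0,0],"twist": [0,0,0],"hand": -1},{"delta_pos": [0,0,0],"twist": [0,0,0],"hand": -1},{"delta_pos": [0,0,0],"twist": [0,0,0],"hand": -1},{"delta_pos": [0,0,0],"twist": [0,0,0],"hand": -1}]'

```text
t: 11.22
ee_pos: [501.4, -290.6, 203.1]
tcp_rot: [0.707, 0.707, 0.001, 0.004]
wrist_force: [-1.5, 0.6, 7.7]
opening: 39.0
grip_force: 20.0
```

Run:
```python
from h import *
look('pics/m6.png')
for i in range(4): ptr()
q=cv2.imread('pics/m6.png')[190:235,275:345]
cv2.imwrite('pics/m6c.png',cv2.resize(q,None,fx=11,fy=11,interpolation=cv2.INTER_CUBIC))
```

```text
t 11.225 a 0.345 o 0.356 wh [131.  89.] z 189 v(prev2,prev1) [(np.float64(0.015), np.float64(0.006)), (np.float64(0.006), np.float64(0.02))] tcp [ 501.4 -290.6  203.1] F [-0.8  0.4  8.2] grip 20.0 op 38.9
ptr 11.275 0.3406 0.3451 39
ptr 11.325 0.3453 0.3474 39
ptr 11.375 0.3432 0.3446 37
ptr 11.425 0.3455 0.3484 39
```

View pics/m6c.png

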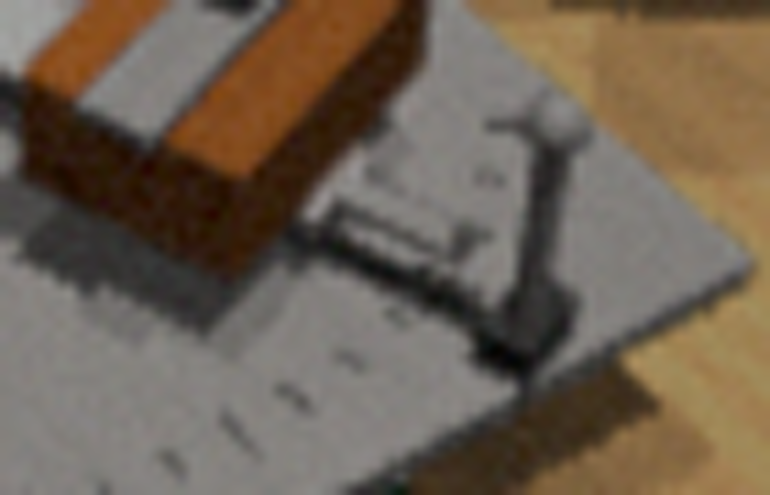

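The last crop shows the tip at about (460,240), on the line to the post. The arm is at rest at about 0.35 rad, within my measurement of the post (0.341–0.357). I'll ease the lever upright and release it.

Request:
apply_moves --motion '[{"delta_pos": [-0.15,0,0],"twist": [0,0,0],"hand": -1},{"delta_pos": [0,0,0],"twist": [0,0,0],"hand": 0.1},{"delta_pos": [0,0,0],"twist": [0,0,0],"hand": 0.4},{"delta_pos": [0,0,0],"twist": [0,0,0],"hand": 1},{"delta_pos": [0,0,0],"twist": [0,0,0],"hand": 1}]'

```text
t: 12.1
ee_pos: [496.0, -288.9, 199.2]
tcp_rot: [0.707, 0.707, -0.0, -0.0]
wrist_force: [0.2, -0.1, -0.4]
opening: 69.7
grip_force: 0.0
```

Request:
apply_moves --motion '[{"delta_pos": [0,0,0],"twist": [0,0,0],"hand": 1},{"delta_pos": [0,0,0],"twist": [0,0,0],"hand": 1},{"delta_pos": [0,0,0],"twist": [0,0,0],"hand": 1}]'

```text
t: 12.48
ee_pos: [496.0, -289.0, 199.5]
tcp_rot: [0.707, 0.707, -0.0, 0.0]
wrist_force: [0.3, -0.7, 0.8]
opening: 86.1
grip_force: 0.0
```

```bash
python3 -c "
from h import *
look()
for i in range(3): ptr()"
```

```text
t 12.475 a 0.342 o 0.349 wh [130.  89.] z 189 v(prev2,prev1) [(np.float64(0.002), np.float64(0.008)), (np.float64(-0.002), np.float64(-0.006))] tcp [ 496.  -289.   199.5] F [-0.4  0.3 -0.7] grip 0.0 op 86.8
ptr 12.525 0.3463 0.3473 38
ptr 12.575 0.347 0.3484 39
ptr 12.625 0.3467 0.349 37
```

The arm is at rest and unchanged. I'll lift the hand away and wait.

Request:
apply_moves --motion '[{"delta_pos": [0,0,1],"twist": [0,0,0],"hand": 1},{"delta_pos": [0,0,1],"twist": [0,0,0],"hand": 1},{"delta_pos": [0,0,1],"twist": [0,0,0],"hand": 1},{"delta_pos": [0,0,1],"twist": [0,0,0],"hand": 1},{"delta_pos": [0,0,1],"twist": [0,0,0],"hand": 1}]'

```text
t: 13.3
ee_pos: [496.1, -289.1, 301.4]
tcp_rot: [0.707, 0.707, 0.0, 0.0]
wrist_force: [0.2, -0.3, 0.5]
opening: 86.9
grip_force: 0.0
```

Request:
apply_moves --motion '[{"delta_pos": [-0.5,-0.5,1],"twist": [0,0,0],"hand": 1},{"delta_pos": [-0.5,-0.5,1],"twist": [0,0,0],"hand": 1},{"delta_pos": [0,0,0],"twist": [0,0,0],"hand": 1},{"delta_pos": [0,0,0],"twist": [0,0,0],"hand": 1},{"delta_pos": [0,0,0],"twist": [0,0,0],"hand": 1}]'

```text
t: 13.92
ee_pos: [475.7, -308.5, 338.2]
tcp_rot: [0.707, 0.707, 0.0, -0.001]
wrist_force: [-0.5, 0.3, -0.0]
opening: 86.7
grip_force: 0.0
```

Request:
apply_moves --motion '[{"delta_pos": [0,0,0],"hand": 1,"twist": [0,0,0]},{"delta_pos": [0,0,0],"hand": 1,"twist": [0,0,0]},{"delta_pos": [0,0,0],"hand": 1,"twist": [0,0,0]},{"delta_pos": [0,0,0],"hand": 1,"twist": [0,0,0]},{"delta_pos": [0,0,0],"hand": 1,"twist": [0,0,0]}]'

```text
t: 14.55
ee_pos: [476.0, -309.0, 339.6]
tcp_rot: [0.707, 0.707, -0.0, 0.0]
wrist_force: [0.3, -0.1, 0.9]
opening: 86.9
grip_force: 0.0
```

Request:
apply_moves --motion '[{"delta_pos": [0,0,0],"hand": 1,"twist": [0,0,0]},{"delta_pos": [0,0,0],"hand": 1,"twist": [0,0,0]},{"delta_pos": [0,0,0],"hand": 1,"twist": [0,0,0]},{"delta_pos": [0,0,0],"hand": 1,"twist": [0,0,0]},{"delta_pos": [0,0,0],"hand": 1,"twist": [0,0,0]}]'

```text
t: 15.18
ee_pos: [476.0, -309.0, 339.5]
tcp_rot: [0.707, 0.707, -0.0, -0.0]
wrist_force: [-0.2, 0.9, 0.3]
opening: 86.9
grip_force: 0.0
```

Request:
apply_moves --motion '[{"delta_pos": [0,0,0],"hand": 1,"twist": [0,0,0]},{"delta_pos": [0,0,0],"hand": 1,"twist": [0,0,0]},{"delta_pos": [0,0,0],"hand": 1,"twist": [0,0,0]},{"delta_pos": [0,0,0],"hand": 1,"twist": [0,0,0]},{"delta_pos": [0,0,0],"hand": 1,"twist": [0,0,0]}]'

```text
t: 15.8
ee_pos: [476.0, -309.0, 339.5]
tcp_rot: [0.707, 0.707, -0.0, -0.0]
wrist_force: [0.1, 0.6, 0.0]
opening: 86.9
grip_force: 0.0
```

Request:
apply_moves --motion '[{"delta_pos": [0,0,0],"hand": 1,"twist": [0,0,0]},{"delta_pos": [0,0,0],"hand": 1,"twist": [0,0,0]},{"delta_pos": [0,0,0],"hand": 1,"twist": [0,0,0]},{"delta_pos": [0,0,0],"hand": 1,"twist": [0,0,0]},{"delta_pos": [0,0,0],"hand": 1,"twist": [0,0,0]}]'

```text
t: 16.42
ee_pos: [476.0, -309.0, 339.5]
tcp_rot: [0.707, 0.707, -0.0, -0.0]
wrist_force: [0.6, -0.4, -0.1]
opening: 87.1
grip_force: 0.0
```

```bash
python3 -c "
from h import *
look()
for i in range(3): ptr()
print(manip.close_job())"
```

```text
t 16.425 a 0.348 o 0.341 wh [135.  90.] z 189 v(prev2,prev1) [(np.float64(0.001), np.float64(-0.003)), (np.float64(0.001), np.float64(-0.002))] tcp [ 476.  -309.   339.5] F [ 1.1  0.2 -0.6] grip 0.0 op 86.8
ptr 16.475 0.3459 0.3496 38
ptr 16.525 0.3421 0.3476 39
ptr 16.575 0.3445 0.3475 40
the job is handed in; nothing more can be done
None
```

The swing arm rests at the index post at about 0.35 rad (post measured at 0.341–0.357) and did not move for over 5 s; the lever is released, the hand is clear, and I handed the job in at 16.6 s (no verdict returned).

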